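Seat a hardness reference block flush in its loading nest

ROBOT

A 6-joint arm with a two-finger parallel gripper is mounted at the origin on the work surface. World frame = base frame: x ahead of the robot, y to its left, z up, the work surface at z = 0. Lengths are in m, angles in rad, forces in N, time in s.
With the tool pointing down it reaches from about 0.375 to 0.975 m from the base axis. Payload 3.8 kg.
Tool frame: the origin (TCP) lies midway between the tips of the shut fingers; the grasp point (between the pads) lies 19 mm behind it; z points along the fingers, y is the line along which they close (so a half turn about z gives the same grasp; the last joint's range is limited). The gripper opens to 88 mm and grips with 3 to 60 N. Pads are 18 mm wide; open, the fingers measure 123 mm over their backs; the gripper's body (75 mm by 187 mm) begins 45 mm behind the grasp point.
Start: joints at [-1.309, 0.264, 1.604, -0, 1.274, -0.037], TCP at [0.199, -0.645, 0.239] pointing down, gripper open.
Joint ranges: [-2.63, 2.63], [-0.94, 2.18], [0.31, 2.57], [-1.31, 4.45], [0, 2.66], [-2.55, 2.55]. Speed limits (rad/s): [2.57, 2.57, 3.14, 3.14, 3.14, 3.14].

INTERFACE

Orientations are given as a rotation vector (axis times angle).
In Python, from cell import manip, inverse_kinematics, cams, order gives the robot as it stands. Calls block until the motion is done:
- manip.move_pose(position, orientation): joint-space move of the TCP to a pose.
- manip.move_linear(position, rate=0.15, rot=None): straight line of the TCP; rot=None keeps the orientation; rate is the mean speed in m/s.
- manip.set_joints(angles): joint-space move.
- manip.set_gripper(opening, force=None): finger opening in m; force is the grip in N (None keeps the last); returns when the fingers have stopped.
- manip.dwell(seconds).
- inverse_kinematics(position, orientation): joint angles nearest the present ones, or None.
- manip.state(): the state.
- cams.capture(name): name is "scene" or "top" or "wrist"; returns a dict with "image" (420x560x3 uint8, blue, green, red), "z_map" (420x560 float32, m along the optical axis (not along the pixel's ray), 0 where there is no reading), "intrinsics" (3x3 intrinsics, pixels), "k1" (the pictures are not rectified: a ray, as slopes to the right and down, at radius r is drawn at 1 + k1 r^2 times it, then the intrinsics apply), "position" and "orientation" of the camera in the world; the wrist camera has in their place "T_tool_cam" (4x4, takes a point from camera to tool coordinates, whose origin is the TCP and whose axes are the flange's). Camera axes: x right, y down, z forward; pixel columns grow to the right and rows downward; lengths in m; the calibration is good to about 2 mm. A picture is of the moment at which its call begins: read the wrist's pose just before it.
A pose or a line that the arm cannot do raises manip.IKError and nothing moves.
- order.close_job(): hands the job in; it is judged then, once.
The state is a dict: "clock": time; "joint_pos": joint angles; "joint_velocities": joint speeds; "tau": joint torques, N m; "tool_pos": TCP position; "tcp_rot": TCP orientation; "contact_force": force on the tool from outside, world axes, zero at the start; "moment": the same for the moment, N m; "gripper_width": finger opening in m; "grasp_force": force on a finger pad.
Only numpy, scipy, OpenCV 4.12 (cv2) and the standard library are available. Lean on these libraries where they do the work, as an engineer would, in place of code of your own. Each camera call takes 0.05 s, during which the arm holds its last target. There are 200 camera calls.

TASK

Load the aluminium reference block into the green loading nest: without lifting it off the nest's black deck, slide it against both green fences so that it sits squarely over the recess on the raised brass lift plate, then press it down until it is fully home, its top flush with the deck. Leave the other things on the table and in the nest's tray where they are.

Things in the scene. Friction and masses are not known exactly. Their poses are not given: they have to be found in the camera images.
- nest: Loading nest, a fixed green casting with a flat black deck 45 mm above the table. Origin under it on the table, z up. In its frame the deck spans x -100 to +58, y -190 to +160 mm; open on its -x side and -y end, with green fences on the +x side and +y end. Beyond the side fence (x 58 to 112 mm) is a low tray, its floor at 10 mm.
- side_fence (a point): On the deck (z = 45 mm) at the foot of the side fence's inner face, midway (nest x = +33.3, y = -20 mm). Green bar 12 mm high, 13 mm thick, along the nest's y from -190 to +149 mm, on its far (+x) side; axes as the nest's. The block's long side goes against it.
- end_fence (a point): On the deck (z = 45 mm) at the foot of the end fence's inner face (nest x = 0, y = +136.3 mm). Green bar 12 mm high, 13 mm thick, along the nest's x from -85 to +33 mm; axes as the nest's. A block lying against both fences is over the recess.
- recess (a point): Centre of the recess mouth (nest x = 0, y = +75 mm), outlined in white on two sides, at deck height (z = 45 mm), axes as the nest's. Recess 68 mm (x) by 124 mm (y): 2 mm of play on each side of the block. With the lift plate fully down it is 20 mm deep, the block's thickness.
- lift_plate (a joint): Brass lift plate that fills the recess: travel downwards in m, 0 = raised, level with the deck, 0.020 = fully down. A stiff slide: it carries the block without sinking, needs about 6 to 13 N of push on the block, and stays where it is left.
- block: Loose aluminium reference block, 64 mm (x) by 120 mm (y) by 20 mm (z), about 0.4 kg, with small dark dimples on top at its +y half and a blue band near its -y end. Origin at the centre of its underside. It starts lying flat on the nest's deck, askew, at the -y end away from the recess; its y axis is to lie along the nest's y.
- block_top (a point): Centre of the block's top face, axes as the block's.
- puck_a: Bystander: steel sample puck, 38 mm across, 22 mm high, in the nest's far tray. Origin at its underside.
- puck_b: Bystander: a second such puck in the tray.
- loupe: Bystander: black upright hand microscope, 48 mm across, 125 mm high. Origin at its underside.
- cleaner: Bystander: white bottle with a red cap, 60 mm across, 150 mm high. Origin at its underside.
- weight: Bystander: dark steel weight, 84 mm across, 50 mm high. Origin at its underside.
- brush: Bystander: brush lying on the table, 170 mm long. Origin at its middle.
- cup: Bystander: green cup, 76 mm across, 80 mm high. Origin at its underside.
Not all that is in view belongs to the job. Of the things shaped like the block, the aluminium one is meant.

How it is judged:
By the outcome, as a careful person would: the job done as asked, in the order asked, and still so for the second after the job is handed in, with the robot touching nothing.
It also fails if it takes over 67 s, if anything falls off the work surface, if the arm or the gripper's body presses on something with over 40 N, if the wrist force passes 120 N, or if a joint passes its speed limit or range.

## Working session

There is one attempt and no reset: what is moved stays moved. The work goes in short steps, each a Python script; the robot and the scene stay as the last script left them, time stands still between calls to the robot, and variables do not carry over. Pictures are saved under pics/ and viewed, at most 10 in all, crops included, and the job is handed in when it is done.

```bash
mkdir -p pics; cat > h.py <<'E'
import numpy as np, cv2
from scipy.spatial.transform import Rotation as R
from cell import manip, inverse_kinematics, cams, order
def cam(name):
    s=manip.state(); c=cams.capture(name)
    if name=="wrist":
        T=np.eye(4);T[:3,:3]=R.from_rotvec(s["tcp_rot"]).as_matrix();T[:3,3]=s["tool_pos"]
        M=T@np.array(c["T_tool_cam"])
        c["P"],c["Rm"]=M[:3,3],M[:3,:3]
    else:
        c["P"]=np.array(c["position"]);o=np.array(c["orientation"])
        c["Rm"]=o if o.shape==(3,3) else R.from_rotvec(o).as_matrix()
    return c
def und(c,uv):
    K=np.array(c["intrinsics"]);k=c["k1"]
    d=(np.atleast_2d(uv).astype(float)-K[:2,2])/[K[0,0],K[1,1]]
    s=d.copy()
    for _ in range(20): s=d/(1+k*(s**2).sum(1,keepdims=True))
    return s
def ray(c,uv,z):
    s=und(c,uv);d=np.c_[s,np.ones(len(s))]@c["Rm"].T
    return c["P"]+d*((z-c["P"][2])/d[:,2])[:,None]
def depthpt(c,uv):
    uv=np.atleast_2d(uv).astype(int);z=c["z_map"][uv[:,1],uv[:,0]]
    return (np.c_[und(c,uv),np.ones(len(uv))]*z[:,None])@c["Rm"].T+c["P"]
E
python3 - <<'E'
from h import *
s=manip.state();print(s)
for n in("scene","top"):
    c=cam(n);cv2.imwrite(f"pics/{n}0.png",c["image"]);print(n,c["P"],c["orientation"],c["k1"],c["intrinsics"])
E
```

```text
{'clock': 0.0, 'joint_pos': array([-1.30890955e+00,  2.64738544e-01,  1.60536494e+00, -6.45663907e-05,
        1.27372042e+00, -3.69073298e-02]), 'joint_velocities': array([-0.00018121, -0.00090059,  0.00129982,  0.00035443,  0.00062777,
       -0.0029473 ]), 'tau': array([-3.90553741e-04, -5.02107131e+01, -3.56875205e+01,  7.30805355e-02,
        2.94054206e-02, -1.80462089e-04]), 'tool_pos': array([ 0.19848597, -0.64440715,  0.23740276]), 'tcp_rot': array([-3.10440839e+00, -4.67301182e-01,  4.89415535e-04]), 'contact_force': array([-0.17035889,  0.87327984, -0.24502932]), 'moment': array([-0.05172034, -0.00879602, -0.03307493]), 'grasp_force': 0.0, 'gripper_width': 0.08812277390107136}
scene [1.31656254 0.08984461 0.8258522 ] [-1.62338421 -1.87963896  0.81651353] 0.040700037687306755 [[416.50308108   0.         277.7801443 ]
 [  0.         416.50308108 208.54648795]
 [  0.           0.           1.        ]]
top [ 0.41688427 -0.02946144  1.81070673] [-2.17968334  2.1835993  -0.0524974 ] -0.06206343956658368 [[517.47517504   0.         281.65357327]
 [  0.         517.47517504 214.02364073]
 [  0.           0.           1.        ]]
```

View pics/scene0.png

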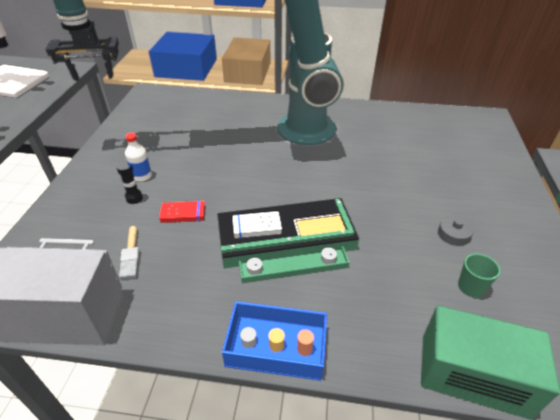

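View pics/top0.png

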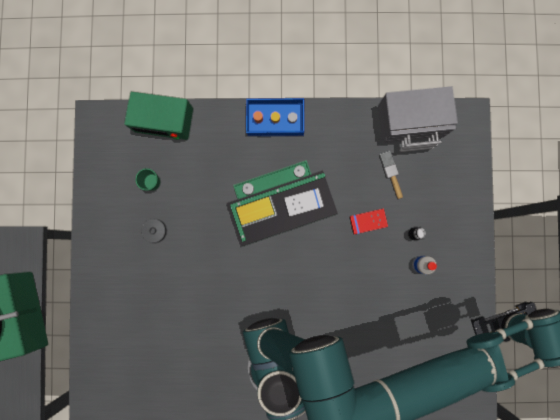

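Top view: aluminium block at (304,202), white/silver with dimples and a blue band, on the black deck. The red block at (369,222) on the table has the same shape, and the brass plate at (256,210) and the pale thing seen in the scene view at (257,224), which is the same aluminium block, could also be confused with it. I choose (304,202) and check it with a close wrist crop.

```bash
python3 - <<'E'
from h import *
c=cam("top");print(ray(c,[[304,202],[256,210],[369,222],[300,171],[248,188]],0.055).round(3))
b,p=ray(c,[[304,202],[256,210]],0.055)
d=p-b;yaw=np.arctan2(-d[0],d[1]);print(yaw)
m=(b+p)/2
# wrist look: choose hand orientation: tool down, yaw such that fingers' y along nest x
for a in np.arange(-3.1,3.2,0.4):
    r=(R.from_euler('z',yaw+a)*R.from_euler('x',np.pi)).as_rotvec()
    q=inverse_kinematics([m[0],m[1],0.35],r);print(round(a,2),None if q is None else q.round(2))
w=cam("wrist");print(np.array(w["T_tool_cam"]).round(3),w["intrinsics"],w["k1"])
E
```

```text
[[ 0.569 -0.079  0.055]
 [ 0.543  0.085  0.055]
 [ 0.501 -0.299  0.055]
 [ 0.676 -0.065  0.055]
 [ 0.618  0.112  0.055]]
0.1631178382861717
-3.1 [-0.04 -0.01  1.71  0.    1.44 -1.81]
-2.7 [-0.04 -0.01  1.71  0.    1.44 -2.21]
-2.3 None
-1.9 None
-1.5 None
-1.1 [-0.04 -0.01  1.71 -0.    1.44  2.47]
-0.7 [-0.04 -0.01  1.71 -0.    1.44  2.07]
-0.3 [-0.04 -0.01  1.71 -0.    1.44  1.67]
0.1 [-0.04 -0.01  1.71 -0.    1.44  1.27]
0.5 [-0.04 -0.01  1.71  0.    1.44  0.87]
0.9 [-0.04 -0.01  1.71  0.    1.44  0.47]
1.3 [-0.04 -0.01  1.71 -0.    1.44  0.07]
1.7 [-0.04 -0.01  1.71  0.    1.44 -0.33]
2.1 [-0.04 -0.01  1.71  0.    1.44 -0.73]
2.5 [-0.04 -0.01  1.71  0.    1.44 -1.13]
2.9 [-0.04 -0.01  1.71  0.    1.44 -1.53]
[[-0.    -0.959 -0.283  0.074]
 [ 1.    -0.    -0.    -0.   ]
 [ 0.    -0.283  0.959 -0.146]
 [ 0.     0.     0.     1.   ]] [[297.43624282   0.         277.26473915]
 [  0.         297.43624282 209.8438774 ]
 [  0.           0.           1.        ]] -0.043289861721777796
```

```bash
python3 - <<'E'
from h import *
yaw=0.163
m=np.array([0.556-0.08*np.cos(yaw),0.003-0.08*np.sin(yaw),0.30])
r=(R.from_euler('z',yaw)*R.from_euler('x',np.pi)).as_rotvec()
manip.move_pose(m,r);manip.dwell(.3)
w=cam("wrist");cv2.imwrite("pics/w1.png",w["image"])
np.savez("w1.npz",**{k:np.array(v) for k,v in w.items()})
print(manip.state()["clock"])
E
```

```text
3.0167
```

View pics/w1.png

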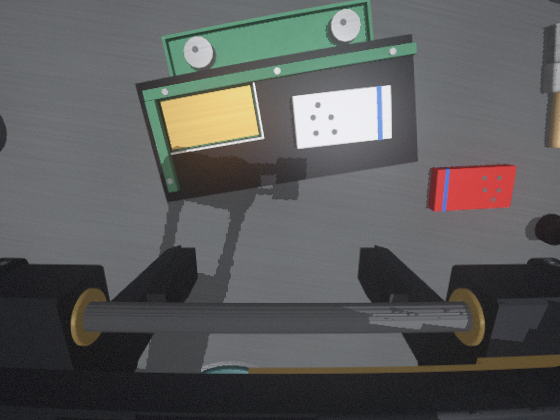

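The view confirms the choice: white aluminium block at (343,117), dimples on the left (+y) and blue band on the right. The brass recess is at (211,117) and the fences meet at about (158,97). The red decoy is at (472,187).

```bash
cat > meas.py <<'E'
from h import *
def line(P):
    vx,vy,x,y=cv2.fitLine(P.astype(np.float32),cv2.DIST_HUBER,0,1e-4,1e-4).ravel(); return np.array([vx,vy]),np.array([x,y])
def nest(w):
    hsv=cv2.cvtColor(w["image"],cv2.COLOR_BGR2HSV);H,S,V=cv2.split(hsv)
    g=((H>60)&(H<95)&(S>90)&(V>40)).astype(np.uint8)
    e=[];f=[]
    for u in range(190,400):
        t=np.where(g[:110,u])[0]
        if len(t): e.append([u,t.max()+.5])
    for v in range(110,180):
        t=np.where(g[v,130:200])[0]
        if len(t): f.append([130+t.max()+.5,v])
    E=ray(w,e,.045)[:,:2];F=ray(w,f,.045)[:,:2]
    return line(E),line(F),E,F
def block(w,z=.065):
    hsv=cv2.cvtColor(w["image"],cv2.COLOR_BGR2HSV);H,S,V=cv2.split(hsv)
    m=(((S<60)&(V>150))|((H>105)&(H<130)&(S>100)&(V>80))).astype(np.uint8)
    m=cv2.morphologyEx(m,cv2.MORPH_CLOSE,np.ones((7,7)))
    m=cv2.morphologyEx(m,cv2.MORPH_OPEN,np.ones((9,9)))
    cs,_=cv2.findContours(m,cv2.RETR_EXTERNAL,cv2.CHAIN_APPROX_NONE)
    out=[]
    for c in cs:
        P=ray(w,c.reshape(-1,2),z)[:,:2]
        (cx,cy),(a,b),th=cv2.minAreaRect((P*1000).astype(np.float32)); 
        if max(a,b)>80: out.append((cx,cy,a,b,th,c.reshape(-1,2).mean(0)))
    return out,m
E
python3 - <<'E'
from meas import *
w=dict(np.load("w1.npz"))
(d1,p1),(d2,p2),E,F=nest(w)
for d,p,Q in((d1,p1,E),(d2,p2,F)):
    n=np.array([-d[1],d[0]]);print(d,p,np.degrees(np.arctan2(d[1],d[0])),"res mm",1e3*np.std((Q-p)@n),len(Q))
c=np.linalg.solve(np.c_[d1,-d2],p2-p1);print("corner",p1+c[0]*d1)
o,m=block(w);print(o)
print(depthpt(w,[[343,140],[240,170],[220,110],[350,70]]).round(4), depthpt(w,[[300,230]]).round(4))
E
```

```text
Traceback (most recent call last):
  File "meas.py", line 14, in nest
    E=ray(w,e,.045)[:,:2];F=ray(w,f,.045)[:,:2]
                            ~~~^^^^^^^^^^
  File "h.py", line 21, in ray
    s=und(c,uv);d=np.c_[s,np.ones(len(s))]@c["Rm"].T
  File "h.py", line 16, in und
    d=(np.atleast_2d(uv).astype(float)-K[:2,2])/[K[0,0],K[1,1]]
       ~~~~~~~~~~~~~~~~~~~~~~~~~~~~~~~^~~~~~~~
ValueError: operands could not be broadcast together with shapes (1,0) (2,)
```

```bash
python3 - <<'E'
from meas import *
w=dict(np.load("w1.npz"));h=cv2.cvtColor(w["image"],cv2.COLOR_BGR2HSV)
print(h[150,145:180].tolist()); print(h[70:100:1,250].tolist())
E
```

```text
[[100, 7, 112], [98, 9, 112], [100, 7, 112], [130, 7, 113], [90, 2, 110], [105, 5, 112], [130, 7, 110], [90, 5, 96], [160, 26, 60], [175, 26, 58], [10, 27, 56], [20, 26, 58], [70, 64, 100], [73, 83, 151], [73, 79, 152], [74, 87, 150], [73, 83, 151], [73, 83, 151], [73, 84, 151], [73, 84, 151], [72, 84, 151], [72, 79, 146], [69, 71, 107], [60, 51, 80], [45, 58, 70], [19, 72, 57], [36, 60, 60], [50, 58, 79], [43, 58, 70], [43, 51, 70], [38, 56, 68], [44, 55, 70], [36, 53, 67], [46, 44, 76], [46, 43, 89]]
[[71, 75, 130], [73, 79, 155], [73, 82, 156], [73, 78, 154], [72, 79, 154], [73, 79, 155], [73, 80, 153], [72, 77, 153], [72, 76, 154], [72, 76, 154], [72, 79, 149], [68, 68, 117], [39, 54, 76], [37, 60, 77], [34, 50, 72], [29, 66, 81], [20, 112, 137], [20, 121, 175], [21, 117, 209], [22, 107, 226], [24, 102, 232], [25, 99, 232], [25, 97, 233], [24, 98, 234], [24, 100, 234], [24, 101, 234], [23, 105, 234], [23, 102, 235], [24, 101, 235], [23, 100, 234]]
```

```bash
sed -i 's/(S>90)&(V>40)/(S>62)\&(V>95)/' meas.py; python3 - <<'E'
from meas import *
w=dict(np.load("w1.npz"))
(d1,p1),(d2,p2),E,F=nest(w)
for d,p,Q in((d1,p1,E),(d2,p2,F)):
    n=np.array([-d[1],d[0]]);print(d,p,np.degrees(np.arctan2(d[1],d[0])),"res mm",1e3*np.std((Q-p)@n),len(Q))
c=np.linalg.solve(np.c_[d1,-d2],p2-p1);C=p1+c[0]*d1;print("corner@45",C)
o,m=block(w);print(o)
h=cv2.cvtColor(w["image"],cv2.COLOR_BGR2HSV);y=cv2.inRange(h,(15,85,110),(32,255,255))
cs,_=cv2.findContours(y[:200,:300].copy(),0,1);c=max(cs,key=cv2.contourArea)
b=cv2.minAreaRect((1000*ray(w,c.reshape(-1,2),.045)[:,:2]).astype(np.float32));print("brass",b)
yaw=np.arctan2(-d1[0],d1[1]) if d1[1]>0 else np.arctan2(d1[0],-d1[1])
X=np.array([np.cos(yaw),np.sin(yaw)]);Y=np.array([-X[1],X[0]])
O=C-.0333*X-.1363*Y;print("yaw",np.degrees(yaw),"O",O)
N=lambda P:((np.atleast_2d(P)-O)@np.c_[X,Y]*1e3).round(1)
print("brass in nest",N(np.array(b[0])/1e3)); print("cam",N(w["P"][:2]),w["P"])
for q in o: print("blk",N(np.array(q[:2])/1e3))
print(depthpt(w,[[343,140],[240,170],[220,110],[350,70]]).round(4), depthpt(w,[[300,230]]).round(4))
z=cv2.resize(w["image"][20:210,120:430],None,fx=2.5,fy=2.5,interpolation=cv2.INTER_NEAREST);cv2.imwrite("pics/z1.png",z)
E
```

```text
[ 0.31956205 -0.9475654 ] [ 0.6116071  -0.00915712] -71.363556 res mm 0.3763704545052907 210
[0.9518882  0.30644557] [0.4953484  0.14363328] 17.845152 res mm 6.6273507789611665 70
corner@45 [0.5537396  0.16243142]
[(569.1873168945312, -76.30026245117188, 64.11651611328125, 120.21802520751953, 15.964629173278809, array([342.71672355, 116.24573379]))]
brass ((541.5531616210938, 89.7027587890625), (62.490509033203125, 118.55776977539062), 18.738664627075195)
yaw 18.63644 O [0.565742   0.02263685]
brass in nest [[-1.5 71.3]]
cam [[-21.9 -14.5]] [0.54967143 0.00189346 0.44571522]
blk [[-28.4 -94.9]]
[[ 0.5422 -0.0828  0.0645]
 [ 0.4802  0.0418  0.0445]
 [ 0.5532  0.0773  0.0442]
 [ 0.6271 -0.0773  0.0446]] [[ 0.3928 -0.0603  0.0005]]
```

View pics/z1.png

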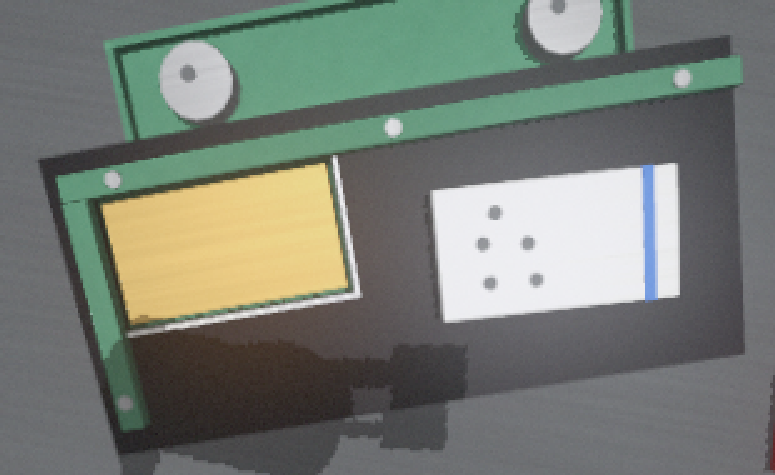

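The zoom confirms the aluminium block, with dimples at its +y half, and the raised brass plate outlined in white at two sides. Next I push it against the side fence with both fingers.

```bash
cat > go.py <<'E'
from meas import *
yaw=np.radians(18.65);X=np.array([np.cos(yaw),np.sin(yaw)]);Y=np.array([-X[1],X[0]])
O=np.array([.54155,.0897])-.075*Y
W=lambda x,y,z:np.r_[O+x*1e-3*X+y*1e-3*Y,z]
rot=lambda a:(R.from_euler('z',yaw+a)*R.from_euler('x',np.pi)).as_rotvec()
def force(): 
    f=manip.state()["contact_force"]; return np.array([f[:2]@X,f[:2]@Y,f[2]])
def tn():
    p=manip.state()["tool_pos"];return np.r_[(p[:2]-O)@np.c_[X,Y]*1e3,p[2]*1e3].round(2)
def creep(a,d,lim,n,step=1.0):
    """from nest target a (mm,mm,m) step along unit d (nest x,y mm; z mm) until the reaction reaches lim"""
    a=np.array(a,float);f0=force();d=np.array(d,float)
    for i in range(n):
        a=a+d*step*np.array([1,1,1e-3]); manip.move_linear(W(*a),rate=.03)
        f=-(force()-f0)@d
        if f>lim: break
    print("creep",i,a.round(4),tn(),"f",(force()-f0).round(1),"t",manip.state()["clock"]);return a
E
python3 - <<'E'
from go import *
manip.set_gripper(.05,20)
manip.move_pose(W(-88,-91,.12),rot(0))
manip.move_linear(W(-88,-91,.051),rate=.12);manip.dwell(.1)
print(tn(),force())
manip.move_linear(W(-46,-91,.051),rate=.06);print(tn(),force().round(1),manip.state()["clock"])
creep((-46,-91,.051),(1,0,0),10,12)
E
```

```text
[-86.93 -91.54  52.29] [-0.77988985 -0.12785747  0.67497721]
[-45.56 -90.96  50.89] [-0.6  0.4 -0.1] 6.225
creep 6 [-3.9e+01 -9.1e+01  5.1e-02] [-41.93 -90.94  50.87] f [-10.7  -1.9   9. ] t 7.975
```

```bash
cat >> go.py <<'E'
def look(name):
    w=cam("wrist");cv2.imwrite(f"pics/{name}.png",w["image"])
    o,m=block(w)
    for q in o: print("blk nest",((np.array(q[:2])/1e3-O)@np.c_[X,Y]*1e3).round(1),[round(float(v),1) for v in q[2:5]],q[5].round())
    return w
E
python3 - <<'E'
from go import *
manip.move_linear(W(-55,-91,.051),rate=.08)
manip.move_linear(W(-60,-100,.12),rate=.2)
manip.set_gripper(.02,20)
manip.move_pose(W(0,-172,.18),rot(np.pi/2));manip.dwell(.2)
look("w2");print(tn(),force(),manip.state()["clock"])
E
```

```text
blk nest [  1.2 -89.5] [63.6, 118.6, 18.8] [278. 106.]
blk nest [ 207.1 -124.5] [99.2, 234.6, 32.8] [530. 137.]
[-1.3000e-01 -1.7183e+02  1.7988e+02] [-0.44834062 -0.39314603 -0.00300717] 11.125
```

View pics/w2.png

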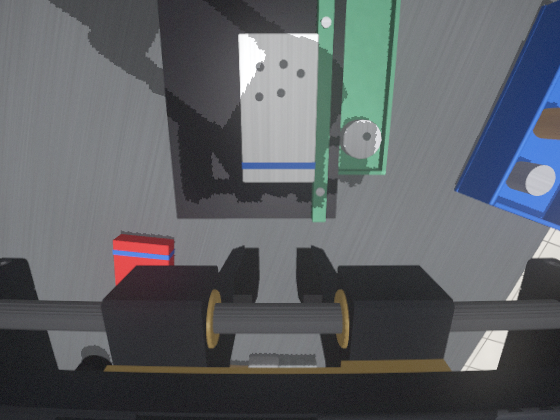

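The picture shows the block lying flush along the side fence, (280,108), at nest (1.2, -89.5), square within 0.2°. Now I push it along the fence.

```bash
python3 - <<'E'
from go import *
manip.move_linear(W(0,-173,.051),rate=.12)
manip.move_linear(W(0,-60,.051),rate=.07);print(tn(),force().round(1))
manip.move_linear(W(0,0,.051),rate=.05);print(tn(),force().round(1),manip.state()["clock"])
creep((0,0,.051),(0,1,0),10,14)
manip.move_linear(W(0,-10,.051),rate=.08)
manip.move_linear(W(0,-45,.18),rate=.2);manip.dwell(.2)
look("w3");print(tn(),manip.state()["clock"])
E
```

```text
[ 5.000e-02 -5.994e+01  5.080e+01] [-0.1 -2.3  0.8]
[-2.000e-02  1.200e-01  5.098e+01] [-0.7  0.1 -0.1] 15.4667
creep 7 [0.    8.    0.051] [ 0.19  5.66 51.28] f [  0.6 -11.5  -1.4] t 17.4667
blk nest [227.8 -67.5] [86.9, 174.1, 0.0] [512. 230.]
blk nest [ 4. 66.] [78.1, 109.1, 18.7] [280.  67.]
[ -0.89 -44.34 178.31] 18.9083
```

View pics/w3.png

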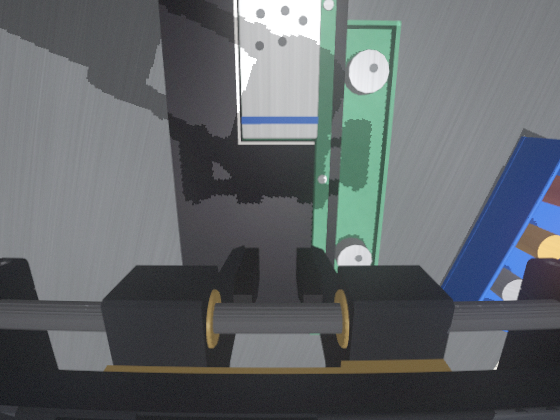

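The block is over the recess against the end fence; the white outline shows at its left and lower edges, (240,100) and (280,142). I press it once more against the side fence and check from the side.

```bash
python3 - <<'E'
from go import *
manip.set_gripper(.05,20)
manip.move_pose(W(-70,76,.12),rot(0))
manip.move_linear(W(-62,76,.052),rate=.12)
manip.move_linear(W(-46,76,.052),rate=.05)
creep((-46,76,.052),(1,0,0),8,10)
manip.move_linear(W(-55,76,.052),rate=.08)
manip.move_linear(W(-85,60,.22),rate=.2);manip.dwell(.2)
w=look("w4");print(tn(),force(),manip.state()["clock"])
cv2.imwrite("pics/z4.png",cv2.resize(w["image"][0:230,130:440],None,fx=2.5,fy=2.5,interpolation=cv2.INTER_NEAREST))
E
```

```text
creep 6 [-3.9e+01  7.6e+01  5.2e-02] [-42.17  76.12  51.41] f [-11.8  -1.1   8.4] t 23.9917
blk nest [ 2.  74.4] [76.0, 124.1, 18.5] [261. 108.]
[-85.57  60.24 218.71] [ 0.07757678  0.5041451  -0.32250488] 25.6
```

View pics/z4.png

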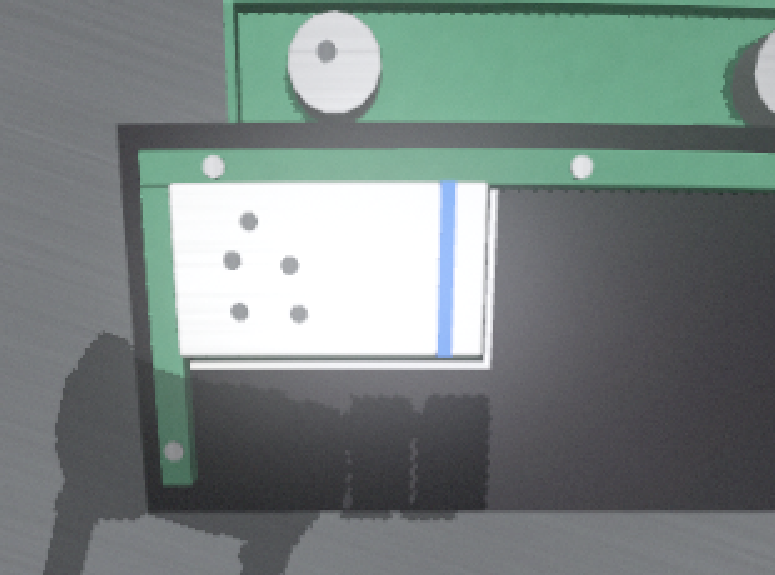

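The block sits squarely against both fences over the recess, at crop (330,270), with even gaps to the white outline. Now I press it down.

```bash
python3 - <<'E'
from go import *
manip.set_gripper(.035,20)
manip.move_pose(W(1.3,76.3,.11),rot(0))
manip.move_linear(W(1.3,76.3,.070),rate=.08);manip.dwell(.2)
a=creep((1.3,76.3,.070),(0,0,-1),22,38)
manip.dwell(.3);print(tn(),force().round(1))
E
```

```text
creep 27 [1.30e+00 7.63e+01 4.20e-02] [ 1.66 76.25 45.35] f [-7.8  1.8 26.2] t 34.4833
[ 1.64 76.23 45.33] [-8.   1.7 25.9]
```

```bash
python3 - <<'E'
from go import *
for z in(.0415,.041,.0405):
    manip.move_linear(W(1.3,76.3,z),rate=.03);f=force();print(tn(),f.round(1))
    if f[2]>32: break
manip.move_linear(W(1.3,76.3,.10),rate=.12)
manip.move_pose(W(-85,60,.22),rot(0));manip.dwell(.2)
w=look("w5");print(tn(),manip.state()["clock"])
hsv=cv2.cvtColor(w["image"],cv2.COLOR_BGR2HSV)
g=lambda u0,u1,v0,v1:(lambda q:depthpt(w,q)[:,2])([[u,v] for u in range(u0,u1,4) for v in range(v0,v1,4)])
for n,r in(("left",(210,230,85,135)),("mid",(240,290,85,135)),("right",(298,316,85,135)),("top",(215,310,80,90)),("bot",(215,310,128,138)),("deck",(340,420,85,135)),("deck2",(215,300,155,165))): print(n,(np.median(g(*r))*1e3).round(2))
cv2.imwrite("pics/z5.png",cv2.resize(w["image"][0:230,130:440],None,fx=2.5,fy=2.5,interpolation=cv2.INTER_NEAREST))
E
```

```text
[ 1.64 76.23 45.34] [-11.    1.7  29.3]
[ 1.63 76.25 45.26] [-11.9   2.   32.7]
blk nest [ 2.  71.9] [75.7, 119.1, 18.5] [263. 107.]
[-85.34  60.38 217.97] 36.8167
left 44.82
mid 44.85
right 44.98
top 44.86
bot 44.88
deck 44.88
deck2 44.67
```

View pics/z5.png

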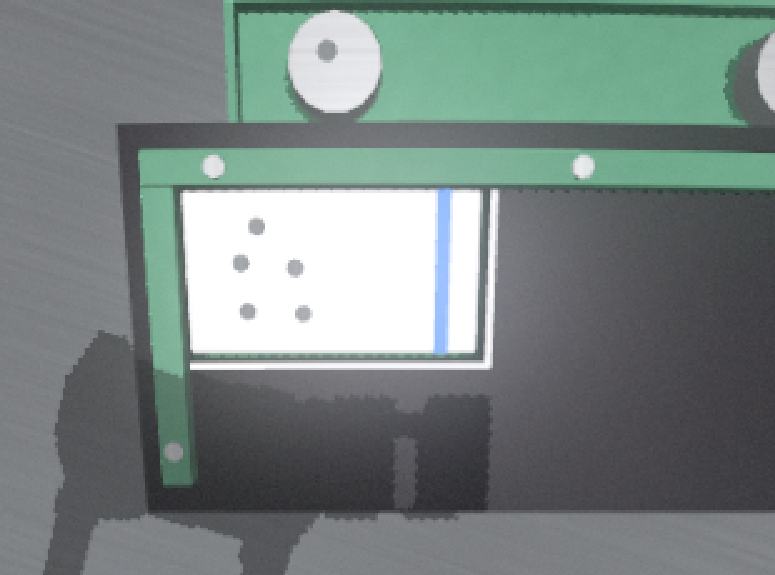

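The block, at crop (330,270), is level and flush with the deck: 44.9 mm against 44.9 mm. Nothing else has moved and the robot is clear of everything.

```bash
python3 -c "
from h import *
print(order.close_job())"
```

```text
the job is handed in; nothing more can be done
None
```

The aluminium block is against both fences and pressed fully home, level with the deck to within about 0.1 mm in the depth image, and the job was handed in after about 37 s of robot time.

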